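# Take the brass nut off the tape spindle

## Robot

A 6-joint arm with a two-finger parallel gripper is mounted at the origin on a cart in front of the work surface, level with it; the furniture and walls round the work are solid. World frame = base frame: x ahead of the robot, y to its left, z up, the work surface at z = 0. Lengths are in mm, angles in rad, forces in N, time in s.
With the tool pointing down it reaches from about 350 to 775 mm from the base axis. Payload 7.3 kg.
Tool frame: the origin (TCP) lies on the front face of the gripper's body, between the roots of the fingers; the fingertips stand 66 mm ahead of it and the grasp point (between the pads) lies 47 mm ahead of it (bot.tip_extent is the distance from the TCP to the fingertips, in mm); z points along the fingers, y is the line along which they close (so a half turn about z gives the same grasp; the last joint's range is limited). The gripper opens to 92 mm and grips with 3 to 60 N. Pads are 19 mm wide; open, the fingers measure 130 mm over their backs; the gripper's body (75 mm by 190 mm) begins 47 mm behind the grasp point.
Start: joints at [1.017, 0.342, 1.524, -0, 1.275, -0.146], TCP at [208.195, 481.968, 292.241] pointing down, gripper open.
Joint ranges: [-2.53, 2.53], [-0.77, 2.02], [0.04, 2.7], [-1, 4.14], [0.28, 2.66], [-3.11, 3.11]. Speed limits (rad/s): [2.57, 2.57, 3.14, 3.14, 3.14, 3.14].

## Interface

Orientations are given as [roll, pitch, yaw] about the fixed x, y, z axes, in that order (R = Rz(yaw) Ry(pitch) Rx(roll)).
In Python, from plant import readout, viewer, order, bot gives the robot as it stands.
- The arm moves only by the shell command python3 -m creep 'ROWS'. ROWS is text: rows parted by semicolons, each of 7 numbers parted by spaces: the shift along the world's x, y, z in m, then the turn, a rotation vector about the world's x, y, z in rad, then the opening in per cent of the stroke, from 0 (shut) to 100 (fully open). A call has 1 to 8 rows; each row shifts and turns the commanded pose from where the row before left it; what a row does not reach is not made up. A row lasts 1/12 s, in which the tool goes at most 41.7 mm and 7.16 degrees, less where a joint would pass 70% of its speed; a pose out of reach is approached as far as the arm can. A call is refused whole if a number of a shift passes 0.0417 or a number of a turn 0.125, either way. A call with a gripper value outside its range is refused whole. The fingers move at their own pace and stop on an object; the grip force is fixed at half the most. Time passes only in rows, so rows that do not move let the fingers close. It gives the time, the measured TCP pose, the force, the opening and the grip force at its end, in the units of the state.
- readout.get_obs(): the state, without advancing time (a new reading comes with each control period).
- viewer.capture(name): name is "side" or "top" or "wrist"; returns the picture (400x640x3 uint8, red, green, blue); there is no depth.
- viewer.camera_info(name): a dict with "fx", "fy", "cx", "cy" (pixels), "D" ([k1, k2, p1, p2, k3] as OpenCV has them; the pictures are not rectified), "origin" and "rotation" of the camera in the world. Camera axes: x right, y up, looking along -z (the intrinsics and any distortion apply to the point x, -y, -z); pixel columns grow to the right and rows downward; lengths in mm; the calibration is good to about 2 mm. A picture is of the moment at which its call begins: read the wrist's pose just before it. camera_info takes no time and is no camera call; for the wrist camera it gives the pose at the moment of the call.
- order.close_job(): hands the job in; it is judged then, once.
The state is a dict: "time": time; "joint_positions": joint angles; "dq": joint speeds; "tau": joint torques, N m; "tool_pos": TCP position; "tcp_rot": TCP orientation; "contact_force": force on the tool from outside, world axes, zero at the start; "moment": the same for the moment, N m; "grip_width": finger opening in mm; "finger_force": force on a finger pad.
Only numpy, scipy, OpenCV 4.12 (cv2) and the standard library are available. Lean on these libraries where they do the work, as an engineer would, in place of code of your own. Each camera call takes 0.05 s, during which the arm holds its last target. There are 200 camera calls.

## Task

The tape roll under the brass nut is to be changed: unscrew the brass knurled nut from its spindle, anticlockwise seen from above, lift it clear, and set it down gently, flat in the blue parts tray. Leave the black nut on the other spindle as it is.

Things in the scene. Friction and masses are not known exactly. Their poses are not given: they have to be found in the camera images.
- brass_nut: Brass knurled ring nut, 48 mm outside diameter, 34 mm high, about 150 g, upright on its spindle, underside 36 mm above the counter. Origin: centre of its underside; z up its axis. Seated, it can be neither lifted nor turned clockwise. It turns easily anticlockwise (from above), with no rise needed: 80 to 90 degrees in one grasp frees it; then lift straight up at least 50 mm without turning.
- spindle_a: Fixed tape spindle under the brass nut. Origin: on the counter, on the stud's axis. Round dark foot 104 mm wide, tan tape roll 81 mm wide (top 31 mm up), steel disc 64 mm wide (top 36 mm up), upright steel stud 28 mm thick, tip 82 mm up (12 mm above the seated nut). Two-start interrupted quick thread: the nut is free from about 65 to 110 degrees of turn from its start.
- parts_tray: Shallow open blue steel tray, fixed, 130 (its x) by 150 (its y) mm outside, 22 mm high, walls and floor 4 mm thick. Origin: centre of its underside, on the counter; z up.
- black_nut: Black nut of the same shape and size as the brass one, on a second, identical spindle; to be left alone. Origin: centre of its underside.
Mind the look-alikes: they are no part of the job. There is more than one size of the brass_nut; the job needs the larger.

How it is judged:
By the outcome, as a careful person would: the job done as asked, in the order asked, and still so for the second after the job is handed in, with the robot touching nothing.
It also fails if it takes over 43 s, if anything falls off the work surface, if the arm or the gripper's body presses on something with over 40 N, if the wrist force passes 120 N, or if a joint passes its speed limit or range.

## Working session

There is one attempt and no reset: what is moved stays moved. The work goes in short steps, Python scripts to look and compute and a shell command to move; the robot and the scene stay as the last step left them, time stands still between calls to the robot, and variables do not carry over. Pictures are saved under pics/ and viewed, at most 10 in all, crops included, and the job is handed in when it is done.

```bash
mkdir -p pics
python3 - <<'E'
from plant import readout, viewer
import cv2,numpy as np
for n in("top","side"):
    im=viewer.capture(n); cv2.imwrite(f"pics/{n}0.png",im[:,:,::-1])
    i=viewer.camera_info(n);print(n,{k:np.round(v,3).tolist() for k,v in i.items() if not isinstance(v,str)})
o=readout.get_obs();print({k:np.round(v,3).tolist() for k,v in o.items()})
E
```

```text
top {'fx': 466.258, 'fy': 466.258, 'cx': 321.676, 'cy': 198.948, 'D': [-0.061, 0.0, 0.0, 0.0, 0.0], 'origin': [239.508, 13.238, 1434.133], 'rotation': [0.161, 0.008, -1.6]}
side {'fx': 440.861, 'fy': 440.861, 'cx': 322.823, 'cy': 204.511, 'D': [0.031, 0.0, 0.0, 0.0, 0.0], 'origin': [24.225, -641.378, 680.067], 'rotation': [0.914, -0.015, -0.567]}
{'time': 0.1, 'joint_positions': [1.017, 0.343, 1.525, 0.0, 1.275, -0.146], 'dq': [-0.001, -0.002, -0.003, -0.001, -0.003, -0.0], 'tau': [0.002, -43.201, -24.469, 0.072, 0.053, -0.0], 'tool_pos': [208.049, 481.731, 291.642], 'tcp_rot': [-3.14, -0.0, 2.734], 'contact_force': [-0.156, 0.362, -0.137], 'moment': [-0.021, 0.033, 0.028], 'finger_force': 0.0, 'grip_width': 91.629}
```

View pics/top0.png

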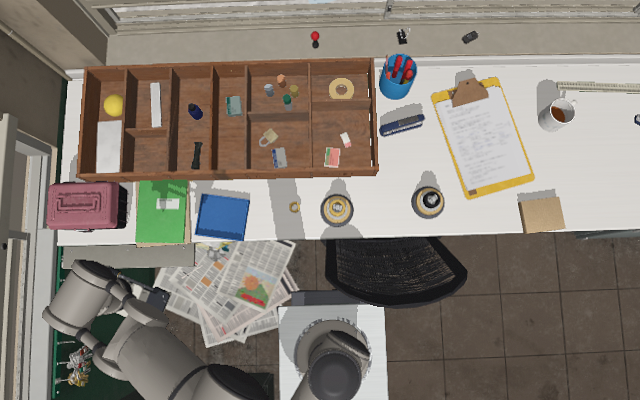

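View pics/side0.png

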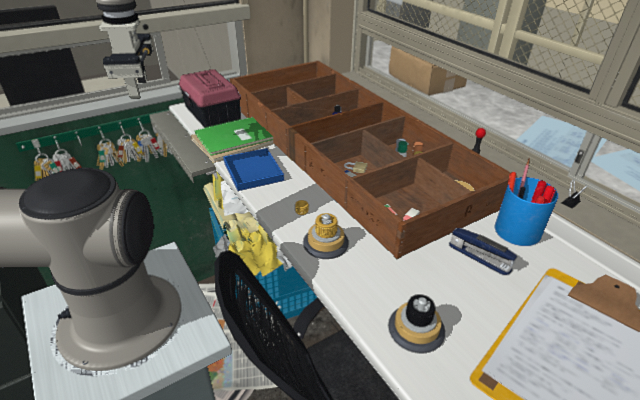

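The top view shows the brass nut on its spindle at about (337,209), a small loose brass ring at (294,207), the black nut at (428,202) and the blue tray at (222,216). The side view shows the same brass nut at (326,228), the loose ring at (302,208) and the black nut at (420,308). The nut on the spindle is the larger brass one; I'll confirm it in a crop while measuring.

```bash
cat > h.py <<'E'
import cv2,numpy as np
from scipy.spatial.transform import Rotation as Ro
from plant import readout, viewer
def ray(i,uv,z):
    K=np.array([[i['fx'],0,i['cx']],[0,i['fy'],i['cy']],[0,0,1.]])
    p=cv2.undistortPoints(np.array(uv,float).reshape(-1,1,2),K,np.array(i['D'],float))[:,0]
    d=np.c_[p[:,0],-p[:,1],-np.ones(len(p))]
    R=np.array(i['rotation'],float); R=R if R.shape==(3,3) else Ro.from_euler('xyz',R).as_matrix()
    d=d@R.T; o=np.array(i['origin'],float)
    return (o+d*((z-o[2])/d[:,2])[:,None])[:,:2]
def blobs(m,amin=20):
    c,_=cv2.findContours(m.astype(np.uint8),cv2.RETR_EXTERNAL,cv2.CHAIN_APPROX_NONE)
    return sorted([k for k in c if cv2.contourArea(k)>amin],key=cv2.contourArea,reverse=True)
E
python3 - <<'E'
from h import *
im=cv2.imread("pics/top0.png");i=viewer.camera_info("top")
hsv=cv2.cvtColor(im,cv2.COLOR_BGR2HSV);H,S,V=[hsv[...,k].astype(int) for k in range(3)]
print("tray")
m=(abs(H-108)<12)&(S>120); m[:185]=0;m[245:]=0
for c in blobs(m,500)[:2]:
    b=cv2.boxPoints(cv2.minAreaRect(c));print(b.round(1).tolist(),ray(i,b,22).round(1).tolist(), ray(i,[b.mean(0)],22))
print("nuts/spindles")
m=(H>8)&(H<35)&(S>70); m[:185]=0;m[235:]=0;m[:,:280]=0
for c in blobs(m):
    (x,y),r=cv2.minEnclosingCircle(c);print((round(x),round(y)),r,ray(i,[(x,y)],31))
m=(V<110);m[:180]=0;m[232:]=0;m[:,:300]=0;m[:,460:]=0
for c in blobs(m,100):
    x,y,w,h=cv2.boundingRect(c);print('dark',x,y,w,h,ray(i,[(x+w/2,y+h/2)],5))
s=cv2.imread("pics/side0.png")
a=cv2.resize(im[180:240,270:370],(800,480)[:2] and (500,300),interpolation=cv2.INTER_CUBIC)
b=cv2.resize(s[190:265,270:370],(400,300),interpolation=cv2.INTER_CUBIC)
cv2.imwrite("pics/crop1.png",np.vstack([a,np.pad(b,((0,0),(0,100),(0,0)))]))
E
```

```text
tray
[[194.60000610351562, 234.10000610351562], [200.5, 192.8000030517578], [249.1999969482422, 199.6999969482422], [243.3000030517578, 241.0]] [[372.7, 408.8], [500.2, 392.1], [473.7, 240.7], [347.3, 259.3]] [[423.02695046 324.9482144 ]]
nuts/spindles
(541, 215) 25.94234275817871 [[ 397.53703106 -652.39222846]]
(429, 201) 13.601571083068848 [[ 451.54234972 -309.46727798]]
(337, 209) 13.726995468139648 [[435.23411657 -27.15460276]]
(489, 185) 28.000099182128906 [[ 495.62886329 -498.73171632]]
(294, 207) 5.427915096282959 [[446.79335187 102.00092425]]
dark 321 194 33 33 [[434.47207548 -30.11046623]]
dark 423 191 17 17 [[ 459.9461723  -323.56773558]]
dark 411 186 29 32 [[ 452.66725442 -304.3222874 ]]
```

View pics/crop1.png

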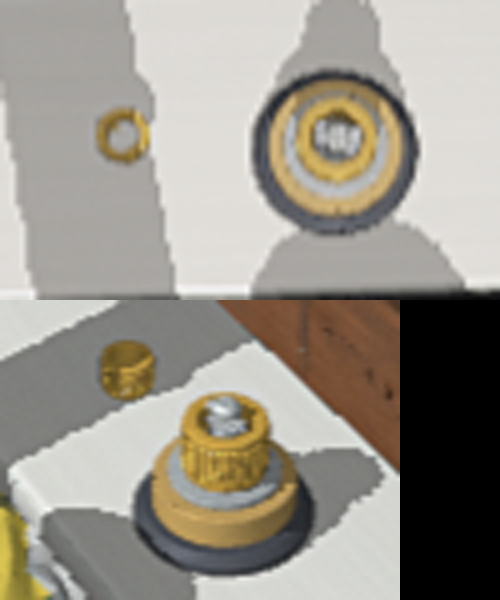

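The crop confirms it: the brass nut on the stud (crop 337,138) is the large one; the ring at (122,135) is a small loose look-alike. I'm moving over the spindle.

```bash
R="";python3 - <<'E'
from h import *
i=viewer.camera_info("side"); b=ray(i,[(400,253)],0)
print(b)
for z in(40,60,80,100,120):print(z,ray(i,[(398,211),(510,180)],z))
t=viewer.camera_info("top"); 
for z in(0,60,100):print(z,ray(t,[(376,176),(290,178)],z))
E
python3 -m creep '0.0142 -0.032 -0.005 0 0 -0.03 100;0.0142 -0.032 -0.005 0 0 -0.03 100;0.0142 -0.032 -0.005 0 0 -0.03 100;0.0142 -0.032 -0.005 0 0 -0.03 100;0.0142 -0.032 -0.005 0 0 -0.03 100;0.0142 -0.032 -0.005 0 0 -0.03 100;0.0142 -0.032 -0.005 0 0 -0.03 100;0.0142 -0.032 -0.005 0 0 -0.03 100'
python3 -m creep '0.0142 -0.032 -0.005 0 0 0 100;0.0142 -0.032 -0.005 0 0 0 100;0.0142 -0.032 -0.005 0 0 0 100;0.0142 -0.032 -0.005 0 0 0 100;0.0142 -0.032 -0.005 0 0 0 100;0.0142 -0.032 -0.005 0 0 0 100;0.0142 -0.032 -0.005 0 0 0 100;0 0 0 0 0 0 100'
```

```text
[[ 558.23381417 -140.20965356]]
40 [[ 615.28237341  -58.68038388]
 [ 945.619153   -110.05903732]]
60 [[ 596.8137512   -76.88777223]
 [ 916.82858291 -126.66101018]]
80 [[ 578.34512898  -95.09516058]
 [ 888.03801282 -143.26298305]]
100 [[ 559.87650677 -113.30254894]
 [ 859.24744274 -159.86495591]]
120 [[ 541.40788455 -131.50993729]
 [ 830.45687265 -176.46692878]]
0 [[ 540.74338902 -154.97770433]
 [ 542.67477112  115.2911089 ]]
60 [[ 528.14055751 -147.94005402]
 [ 529.99113611  111.0214856 ]]
100 [[ 519.73866984 -143.24828714]
 [ 521.53537944  108.17507006]]
time: 0.77
tool_pos: [321.9, 224.4, 251.9]
tcp_rot: [-3.142, -0.0, 2.493]
contact_force: [0.7, 0.3, -0.6]
grip_width: 91.9
finger_force: 0.0
time: 1.43
tool_pos: [423.2, -2.6, 216.5]
tcp_rot: [-3.141, 0.002, 2.489]
contact_force: [1.0, -0.3, 0.9]
grip_width: 92.1
finger_force: 0.0
```

Run:
```python
from h import *
i=viewer.camera_info("wrist"); im=viewer.capture("wrist")[:,:,::-1].copy(); cv2.imwrite("pics/w1.png",im)
print(i['origin'],i['rotation'])
hsv=cv2.cvtColor(im,cv2.COLOR_BGR2HSV);H,S,V=[hsv[...,k].astype(int) for k in range(3)]
m=(H>8)&(H<35)&(S>70)
for c in blobs(m,300):
    (x,y),r=cv2.minEnclosingCircle(c);print((round(x),round(y)),round(r),ray(i,[(x,y)],31),cv2.boundingRect(c))
```

```text
[364.81861853  40.41290178 310.707622  ] [-0.27764778  0.00109381  0.91846556]
(543, 173) 120 [[534.4362485  163.13510553]] (439, 101, 201, 162)
(307, 211) 45 [[434.7440464  -27.22388517]] (263, 167, 89, 90)
(456, 322) 165 [[622.81241534  20.1261028 ]] (291, 293, 330, 37)
(429, 136) 21 [[444.8359326   98.76490747]] (408, 118, 43, 39)
(494, 278) 29 [[601.7611294   76.43431075]] (478, 250, 34, 58)
(144, 278) 29 [[ 392.19173587 -198.28051693]] (127, 250, 33, 58)
```

View pics/w1.png

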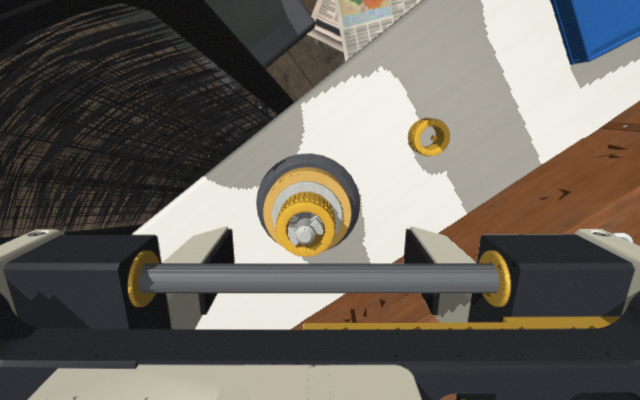

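The wrist view shows the nut top at about (306,231) with the stud tip at (306,235), and the foot at (308,198). The loose small ring is at (429,137).

Run:
```python
from h import *
i=viewer.camera_info("wrist"); o=readout.get_obs()
im=cv2.imread("pics/w1.png");hsv=cv2.cvtColor(im,cv2.COLOR_BGR2HSV)[150:256,255:362].astype(int)
d=(hsv[...,2]<110)|((hsv[...,1]>60)&(hsv[...,0]<40))
print(o['tool_pos'],o['tcp_rot'])
print(ray(i,[(306,231)],70),ray(i,[(306,235)],82),ray(i,[(307.5,203)],31))
rows=[(r+150,*(np.where(d[r])[0][[0,-1]]+255)) for r in range(0,106,8) if d[r].any()];print([tuple(map(int,r)) for r in rows])
```

```text
[ 4.21857320e+02 -3.71362702e-01  2.16570911e+02] [-3.14107006e+00 -7.15779903e-04  2.48898289e+00]
[[436.21606991 -26.10244364]] [[435.21236575 -24.7269495 ]] [[427.09236642 -19.15049386]]
[(158, 286, 328), (166, 273, 341), (174, 266, 348), (182, 261, 353), (190, 259, 357), (198, 258, 359), (206, 257, 359), (214, 258, 358), (222, 261, 355), (230, 266, 351), (238, 273, 345), (246, 282, 334), (254, 294, 318)]
```

```bash
python3 -m creep '0.007 -0.013 -0.02 0 0 -0.05 100;0.007 -0.013 -0.02 0 0 -0.05 100;0 0 -0.01 0 0 0 100;0 0 0 0 0 0 100;0 0 0 0 0 0 100'
python3 - <<'E'
from h import *
i=viewer.camera_info("wrist"); o=readout.get_obs(); im=viewer.capture("wrist")[:,:,::-1].copy(); cv2.imwrite("pics/w2.png",im)
print(o['tool_pos'],o['tcp_rot'])
p=np.array([[300,r] for r in range(240,300,10)]);print(ray(i,p,82),ray(i,p,70))
g=lambda z:None
cv2.imwrite("pics/w2c.png",cv2.resize(im[120:320,200:420],(770,700)[:1]+(600,)))
E
```

```text
time: 1.9
tool_pos: [434.5, -23.0, 167.0]
tcp_rot: [-3.141, -0.002, 2.395]
contact_force: [0.4, -0.4, 0.1]
grip_width: 91.9
finger_force: 0.0
[434.50213394 -23.0359632  167.03692583] [-3.14087858e+00 -1.91390902e-03  2.39480333e+00]
[[431.45765241 -37.50742237]
 [436.25506131 -42.09233536]
 [441.14349955 -46.76456608]
 [446.12589168 -51.52691918]
 [451.20528824 -56.38232028]
 [456.38487277 -61.33382258]] [[434.84187763 -41.6863442 ]
 [439.95996739 -46.57773386]
 [445.17517132 -51.56227795]
 [450.49060945 -56.64296863]
 [455.90953623 -61.82292706]
 [461.435348   -67.10541055]]
```

View pics/w2.png

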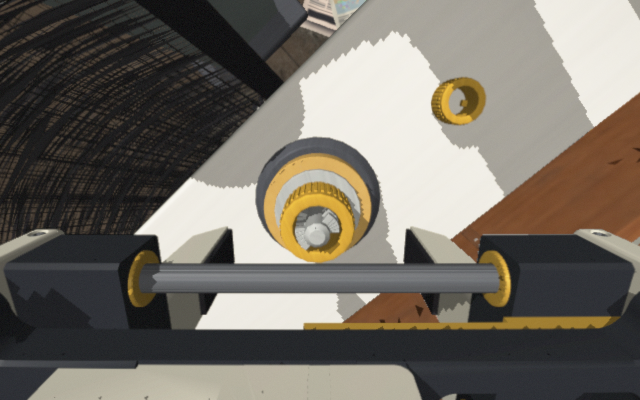

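The nut top is centred at about (317,228), with the stud tip at (317,235). The finger opening straddles both.

Run:
```python
from h import *
i=viewer.camera_info("wrist"); o=readout.get_obs()
print(o['tool_pos'],ray(i,[(317,228)],70),ray(i,[(317,235)],82),ray(i,[(280,228),(355,228)],70))
```

```text
[434.92743292 -23.09772732 167.63421809] [[436.98835694 -28.22862247]] [[436.82876646 -27.99714907]] [[420.85102124 -45.67872962]
 [453.56542668 -10.31291516]]
```

```bash
python3 -m creep '0.0015 -0.0045 0 0 0 0 100;0 0 -0.015 0 0 0 100;0 0 -0.015 0 0 0 100;0 0 -0.015 0 0 0 100;0 0 -0.01 0 0 0 100;0 0 -0.002 0 0 0 100;0 0 0 0 0 0 100;0 0 0 0 0 0 80'
python3 -m creep '0 0 0 0 0 0 65;0 0 0 0 0 0 60;0 0 0 0 0 0 57;0 0 0 0 0 0 55;0 0 0 0 0 0 53;0 0 0 0 0 0 51;0 0 0 0 0 0 48;0 0 0 0 0 0 45'
python3 -m creep '0 0 0 0 0 0 20;0 0 0 0 0 0 0;0 0 0 0 0 0 0;0 0 0 0 0 0 0;0 0 0 0 0 0 0'
```

```text
time: 2.62
tool_pos: [437.2, -28.5, 111.1]
tcp_rot: [3.141, 0.001, 2.394]
contact_force: [0.5, -0.8, -0.2]
grip_width: 88.5
finger_force: 0.0
time: 3.28
tool_pos: [436.8, -28.5, 110.3]
tcp_rot: [3.141, 0.0, 2.394]
contact_force: [1.0, 0.3, 1.7]
grip_width: 47.8
finger_force: 30.0
time: 3.7
tool_pos: [436.8, -28.5, 110.3]
tcp_rot: [3.141, 0.0, 2.394]
contact_force: [0.5, 0.7, 2.5]
grip_width: 47.9
finger_force: 30.0
```

Gripped at 47.9 mm. Now turning it anticlockwise.

```bash
python3 -m creep '0 0 0 0 0 0.06 0;0 0 0 0 0 0.06 0;0 0 0 0 0 0.06 0;0 0 0 0 0 0.06 0;0 0 0 0 0 0.06 0;0 0 0 0 0 0.06 0;0 0 0 0 0 0.06 0;0 0 0 0 0 0.06 0'
python3 -m creep '0 0 0 0 0 0.06 0;0 0 0 0 0 0.06 0;0 0 0 0 0 0.06 0;0 0 0 0 0 0.06 0;0 0 0 0 0 0.06 0;0 0 0 0 0 0.06 0;0 0 0 0 0 0.06 0;0 0 0 0 0 0.06 0'
python3 -m creep '0 0 0 0 0 0.06 0;0 0 0 0 0 0.06 0;0 0 0 0 0 0.06 0;0 0 0 0 0 0.06 0;0 0 0 0 0 0.06 0;0 0 0 0 0 0.06 0;0 0 0 0 0 0.06 0;0 0 0 0 0 0.06 0'
python3 -m creep '0 0 0 0 0 0.04 0;0 0 0 0 0 0 0;0 0 0 0 0 0 0'
python3 -c "
from plant import readout as r;o=r.get_obs();print(o['moment'],o['contact_force'],o['joint_positions'])"
```

```text
time: 4.37
tool_pos: [437.4, -28.4, 110.4]
tcp_rot: [3.141, 0.002, 2.876]
contact_force: [3.0, 2.0, 1.1]
grip_width: 48.0
finger_force: 30.0
time: 5.03
tool_pos: [437.9, -27.9, 110.4]
tcp_rot: [3.141, 0.003, -2.927]
contact_force: [4.9, 7.2, -0.5]
grip_width: 47.8
finger_force: 30.0
time: 5.7
tool_pos: [438.0, -27.5, 110.5]
tcp_rot: [-3.141, 0.004, -2.448]
contact_force: [6.3, 11.3, 0.9]
grip_width: 48.2
finger_force: 30.0
time: 5.95
tool_pos: [438.1, -27.4, 110.6]
tcp_rot: [-3.141, 0.004, -2.41]
contact_force: [5.5, 11.1, 0.6]
grip_width: 47.6
finger_force: 30.0
[ 1.92765645 -1.00327118 -0.0515128 ] [ 5.5368105  11.13789022  0.62204136] [-0.23890538  0.44380193  1.98191125  0.00380257  0.71286281 -2.5439843 ]
```

```bash
python3 -m creep '0.0007 0.0012 0 0 0 0 0;0 0 0 0 0 0 0;0 0 0.004 0 0 0 0;0 0 0.004 0 0 0 0;0 0 0.004 0 0 0 0;0 0 0 0 0 0 0'
```

```text
time: 6.45
tool_pos: [436.9, -27.0, 122.5]
tcp_rot: [3.14, -0.0, -2.41]
contact_force: [0.5, 3.8, 1.3]
grip_width: 47.8
finger_force: 30.0
```

```bash
python3 -m creep '0 0 0.008 0 0 0 0;0 0 0.01 0 0 0 0;0 0 0.012 0 0 0 0;0 0 0.012 0 0 0 0;0 0 0.012 0 0 0 0;0 0 0.015 0 0 0 0;0 0 0.015 0 0 0 0;0 0 0 0 0 0 0'
python3 - <<'E'
from h import *
i=viewer.camera_info("side"); a=viewer.capture("side");b=viewer.capture("top");cv2.imwrite("pics/s3.png",a[120:320,180:460,::-1])
cv2.imwrite("pics/m3.png",cv2.resize(a[130:300,200:440,::-1],(720,510)))
E
```

```text
time: 7.12
tool_pos: [438.3, -28.1, 208.8]
tcp_rot: [-3.137, 0.002, -2.409]
contact_force: [1.5, -0.4, -1.1]
grip_width: 47.4
finger_force: 30.0
```

View pics/m3.png

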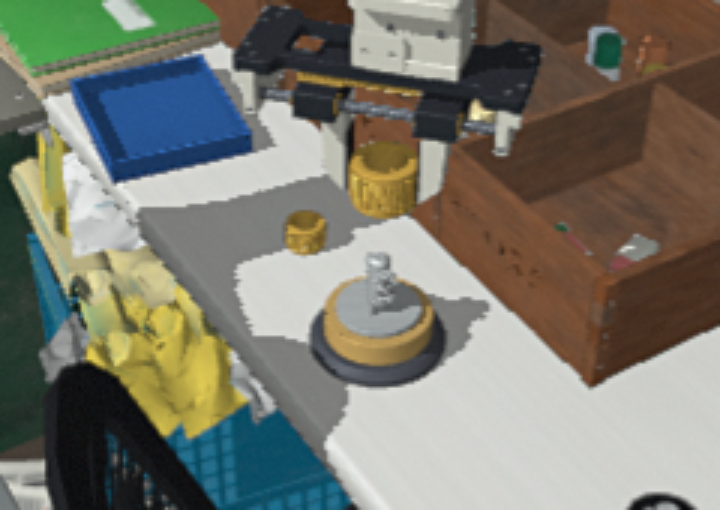

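The nut is held clear of the bare stud and is level. I'm carrying it to the tray, centre about (423,325).

```bash
python3 -m creep '-0.001 0.02 0 0 0 -0.05 0;-0.001 0.025 0 0 0 -0.07 0;-0.0013 0.029 0 0 0 -0.075 0;-0.0013 0.029 0 0 0 -0.075 0;-0.0013 0.029 0 0 0 -0.075 0;-0.0013 0.029 0 0 0 -0.075 0;-0.0013 0.029 0 0 0 -0.075 0;-0.0013 0.029 0 0 0 -0.075 0'
python3 -m creep '-0.0013 0.029 0 0 0 -0.075 0;-0.0013 0.029 0 0 0 -0.075 0;-0.0013 0.029 0 0 0 -0.075 0;-0.0013 0.025 0 0 0 -0.075 0;-0.001 0.02 0 0 0 -0.075 0;0 0.005 0 0 0 0 0;0 0 0 0 0 0 0;0 0 0 0 0 0 0'
python3 - <<'E'
from h import *
i=viewer.camera_info("wrist");o=readout.get_obs(); im=viewer.capture("wrist")[:,:,::-1];cv2.imwrite("pics/w4.png",im)
print(o['tool_pos'],o['tcp_rot'],o['joint_positions'])
hsv=cv2.cvtColor(np.ascontiguousarray(im),cv2.COLOR_BGR2HSV).astype(int)
c=blobs((abs(hsv[...,0]-108)<12)&(hsv[...,1]>120),500)
for k in c[:2]: print(cv2.boundingRect(k))
E
```

```text
time: 7.88
tool_pos: [426.7, 192.7, 205.0]
tcp_rot: [-3.141, -0.002, -2.983]
contact_force: [1.0, 0.2, -1.1]
grip_width: 47.9
finger_force: 30.0
time: 8.55
tool_pos: [421.0, 327.9, 205.2]
tcp_rot: [-3.14, -0.001, 2.931]
contact_force: [-0.1, -0.4, -1.3]
grip_width: 48.2
finger_force: 30.0
[421.01400501 327.85361373 205.21738753] [-3.13964081e+00 -1.27875642e-03  2.93108582e+00] [ 5.18252261e-01  4.44024307e-01  1.62490309e+00 -6.87275770e-04
  1.07491912e+00 -8.41710794e-01]
(228, 114, 176, 121)
(301, 234, 44, 24)
```

View pics/w4.png

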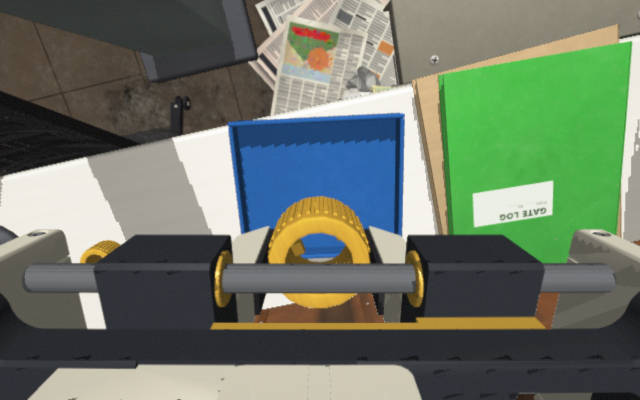

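The tray shows corners at (231,122) and (404,115), with the far edge near row 256. The nut sits over it, and the green file is beyond the right edge at 440.

```bash
python3 - <<'E'
from h import *
i=viewer.camera_info("wrist")
p=ray(i,[(231,122),(404,115),(300,257),(345,255)],22);print(p.round(1).tolist())
u=p[1]-p[0];n=np.linalg.norm(u);u/=n;v=np.array([u[1],-u[0]]);print(n,(p[0]+p[1])/2+65*v,v, (p[2:]-p[0])@v)
E
python3 -m creep '0.001 -0.002 -0.02 0 0 0 0;0 0 -0.02 0 0 0 0;0 0 -0.02 0 0 0 0;0 0 -0.02 0 0 0 0;0 0 -0.012 0 0 0 0;0 0 -0.006 0 0 0 0;0 0 0 0 0 0 0;0 0 0 0 0 0 0'
```

```text
[[348.6, 264.9], [373.7, 409.2], [483.6, 293.8], [490.6, 336.2]]
146.51573802261797 [425.15380002 325.92339863] [ 0.98519197 -0.1714549 ] [128.13932889 127.69220653]
time: 9.27
tool_pos: [422.8, 326.1, 108.6]
tcp_rot: [3.142, 0.0, 2.928]
contact_force: [0.9, 1.4, -1.0]
grip_width: 47.9
finger_force: 30.0
```

```bash
python3 -m creep '0 0 -0.006 0 0 0 0;0 0 -0.006 0 0 0 0;0 0 -0.005 0 0 0 0;0 0 -0.004 0 0 0 0;0 0 -0.003 0 0 0 0;0 0 -0.002 0 0 0 0;0 0 0 0 0 0 0;0 0 0 0 0 0 0'
python3 -m creep '0 0 -0.001 0 0 0 0;0 0 -0.001 0 0 0 0;0 0 -0.001 0 0 0 0;0 0 0 0 0 0 0'
```

```text
time: 9.93
tool_pos: [422.4, 326.7, 82.2]
tcp_rot: [3.142, -0.0, 2.929]
contact_force: [-0.4, 0.4, -1.2]
grip_width: 47.8
finger_force: 30.0
time: 10.27
tool_pos: [422.3, 326.6, 79.1]
tcp_rot: [-3.142, -0.0, 2.929]
contact_force: [-1.7, 0.1, -1.5]
grip_width: 47.8
finger_force: 30.0
```

```bash
python3 -m creep '0 0 -0.0005 0 0 0 0;0 0 0 0 0 0 0;0 0 0 0 0 0 0'; python3 -m creep '0 0 -0.0005 0 0 0 0;0 0 0 0 0 0 0;0 0 0 0 0 0 0'
```

```text
time: 10.52
tool_pos: [422.4, 326.7, 78.7]
tcp_rot: [3.142, -0.0, 2.929]
contact_force: [0.3, 1.1, -1.9]
grip_width: 47.8
finger_force: 30.0
time: 10.77
tool_pos: [422.5, 326.7, 78.4]
tcp_rot: [3.141, 0.0, 2.929]
contact_force: [-0.4, -0.6, 0.8]
grip_width: 47.5
finger_force: 30.0
```

Contact is starting: Fz went from -1.5 to +0.8. One more half millimetre to confirm.

```bash
python3 -m creep '0 0 -0.0004 0 0 0 0;0 0 0 0 0 0 0;0 0 0 0 0 0 0'
```

```text
time: 11.02
tool_pos: [422.5, 326.7, 78.3]
tcp_rot: [3.141, 0.0, 2.929]
contact_force: [-1.0, -0.1, 6.3]
grip_width: 47.4
finger_force: 30.0
```

```bash
python3 -m creep '0 0 0 0 0 0 53;0 0 0 0 0 0 54;0 0 0 0 0 0 56;0 0 0 0 0 0 60;0 0 0 0 0 0 65;0 0 0 0 0 0 70;0 0 0 0 0 0 70;0 0 0 0 0 0 70'
python3 -m creep '0 0 0.005 0 0 0 70;0 0 0.01 0 0 0 70;0 0 0.02 0 0 0 70;0 0 0.03 0 0 0 70;0 0 0.03 0 0 0 70;0 0 0.03 0 0 0 70;0 0 0.03 0 0 0 70;0 0 0 0 0 0 70'
python3 -m creep '-0.01 -0.03 0.01 0 0 0 70;-0.01 -0.03 0 0 0 0 70;-0.01 -0.03 0 0 0 0 70;-0.01 -0.03 0 0 0 0 70;0 -0.03 0 0 0 0 70;0 0 0 0 0 0 70;0 0 0 0 0 0 70'
python3 - <<'E'
from h import *
a=viewer.capture("side")[:,:,::-1];w=viewer.capture("wrist")[:,:,::-1]
cv2.imwrite("pics/end.png",np.vstack([cv2.resize(a[130:290,190:450],(487,300)),cv2.resize(w,(487,300))]))
E
```

```text
time: 11.68
tool_pos: [422.4, 326.7, 77.7]
tcp_rot: [-3.142, -0.0, 2.929]
contact_force: [0.1, 0.5, 0.1]
grip_width: 64.2
finger_force: 0.0
time: 12.35
tool_pos: [424.4, 327.9, 239.9]
tcp_rot: [3.134, 0.009, 2.929]
contact_force: [1.6, -0.5, 0.1]
grip_width: 64.3
finger_force: 0.0
time: 12.93
tool_pos: [382.5, 175.8, 243.6]
tcp_rot: [3.141, 0.001, 2.926]
contact_force: [-0.0, 0.2, -0.6]
grip_width: 64.2
finger_force: 0.0
```

View pics/end.png

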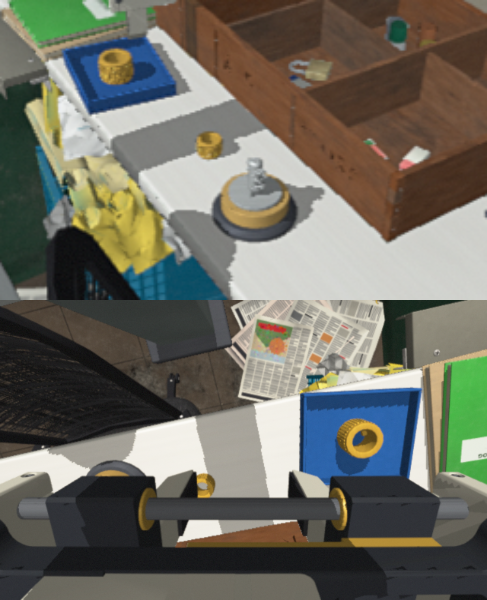

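The nut lies flat in the tray, at (117,65) in the side half and (360,437) in the wrist half. The spindle is bare at (255,190), and the gripper is clear.

```bash
python3 -c "
from plant import order;print(order.close_job())"
```

```text
the job is handed in; nothing more can be done
None
```

The brass nut is unscrewed and lying flat in the blue tray, the black nut was left alone, and the job was handed in at about 13 s on the robot's clock; no verdict was returned.

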